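# Raking-light record shot of a potsherd

### The job

Take the raking-light photograph of the sherd under the copy stand, pressing the controls with your fingertips: first switch on the lighting console at its red mains rocker by pressing the half with the white dot, next push the orange raking-lamp key all the way down so that it stays down, then press the red button on the release box, hold it down for at least one second and let it come back up. Leave the other keys alone, do not lift or shift the release box, and do not disturb the framed sherd, its scale or anything else on the bench.

Things in the scene. Friction and masses are not known exactly. Their poses are not given: they have to be found in the camera images.
- console: lighting console: grey metal box with a dark top, 140 deep (x) x 280 wide (y) x 55 mm high, fixed to the bench. Origin: centre of its underside; x away from its front edge, y to its left, z up. In a row at x -18 mm on top: red rocker (y +100), white keys (y +35, -10), orange key (y -55), blue key (y -100). Behind each key, at x +42, a fixed black dimmer knob 16 mm across, 12 mm high
- mains (a joint): red mains rocker at the console's left end, 44 (console x) x 28 mm (y), a shallow V hinged at its middle about the console's y axis. 0 rad = off (far half stands up), 0.36 = on (far half down). Press the far half, which bears a white dot, straight down; it stays where it is left. About 3 N at the dot; the dot goes down about 5 mm
- mains_on (a point): the place to press on the mains rocker: on the surface at the white dot of the far half, 14 mm from the hinge; about 67 mm above the bench when off, 62 mm when on
- key_left (a joint): white key at console y +35 mm (left copy lamp). 0 = up, 0.005 m = down. Not to be pressed
- key_right (a joint): white key at console y -10 mm (right copy lamp). 0 = up, 0.005 m = down. Not to be pressed
- key_raking (a joint): orange key (raking lamp; the low lamp bar on the copy stand has an orange band too), 26 x 26 mm, its top 8 mm above the console's top. 0 = up, 0.005 m = fully down. A latching key: it takes about 3 N to push and stays where it is left
- key_raking_top (a point): centre of the top face of the orange key, 63 mm above the bench when up, 58 mm when down; neighbouring keys lie 45 mm to each side
- key_base (a joint): blue key at console y -100 mm (light base). 0 = up, 0.005 m = down. Not to be pressed
- release_box: wireless shutter release: a loose grey box, 68 x 68 x 42 mm, 450 g, standing on the bench on rubber feet; origin at the centre of its underside, z up. A stub aerial, 10 mm across and 24 mm high, stands on its top at x +26, y -26 mm
- release (a joint): the round red shutter button on the release box, 34 mm across. 0 = up, 0.006 m = fully pressed; a spring (1.6 N at first, 4 N fully pressed) returns it
- release_top (a point): centre of the top of the red shutter button, 54 mm above the bench when up, on the middle of the box
- subject_sherd: curved terracotta potsherd, about 85 x 75 mm, 19 mm high, already framed under the camera of the copy stand (fixed at the left end of the bench, 645 mm high, white board 420 x 400 x 25 mm with a black centre; keep clear of it); origin at the centre of its underside. Not to be moved
- scale_bar: flat black-and-white photo scale, 100 x 20 x 5 mm, on the copy stand's board beside the sherd; origin at the centre of its underside. Not to be moved
- brush: wooden brush, 170 mm long, lying on the bench along the near side of the console; origin near its middle. Not to be moved
- lens_cap: black camera lens cap, 72 mm across, 11 mm high, lying on the bench beyond the release box; origin at the centre of its underside. Not to be moved
- rim_sherd: small grey curved sherd, about 50 x 48 mm, 13 mm high, lying on the bench on the near side of the release box; origin at the centre of its underside. Not to be moved
- pot: restored terracotta pot, 120 mm across, 110 mm high, at the back of the bench; origin at the centre of its foot. Not to be moved
- adhesive: small upright bottle with a red cap, 44 mm across, 100 mm high, at the back of the bench; origin at the centre of its foot. Not to be moved
- putty_knife: black-handled putty knife, 180 mm long, 18 mm high, lying at the back of the bench; origin near its middle. Not to be moved
Things that resemble listed ones, but are neither listed nor needed, are in the scene too. Several things have the shape of the release_box; the one meant has the colours described above.

How it is judged:
By the outcome, as a careful person would: the job done as asked, in the order asked, and still so for the second after the job is handed in, with the robot touching nothing.
It also fails if it takes over 48 s, if anything falls off the work surface, if the arm or the gripper's body presses on something with over 40 N, if the wrist force passes 120 N, or if a joint passes its speed limit or range.

### The arm

A 6-joint arm with a two-finger parallel gripper is mounted at the origin on the work surface. World frame = base frame: x ahead of the robot, y to its left, z up, the work surface at z = 0. Lengths are in m, angles in rad, forces in N, time in s.
With the tool pointing down it reaches from about 0.325 to 0.85 m from the base axis. Payload 4.4 kg.
Tool frame: the origin (TCP) lies at the very end of the fingers, on their centre line; the grasp point (between the pads) lies 19 mm behind it (grasp_offset is the z of the grasp point in the tool frame, in m); z points along the fingers, y is the line along which they close (so a half turn about z gives the same grasp; the last joint's range is limited). The gripper opens to 94 mm and grips with 3 to 60 N. Pads are 16 mm wide; open, the fingers measure 119 mm over their backs; the gripper's body (75 mm by 177 mm) begins 78 mm behind the grasp point.
Start: joints at [-1.296, 0.207, 1.542, -0, 1.393, -0.15], TCP at [0.237, -0.524, 0.205] pointing down, gripper open.
Joint ranges: [-2.73, 2.73], [-0.86, 2.22], [0.23, 2.46], [-1.11, 4.25], [0.08, 2.63], [-2.82, 2.82]. Speed limits (rad/s): [2.79, 2.79, 3.14, 3.14, 3.14, 3.14].

### API

Orientations are given as a unit quaternion [w, x, y, z].
In Python, from plant import sense, camera, sign_off, grasp_offset gives the robot as it stands.
- The arm moves only by the tool jog_arm, never from a script. Its argument "increments" is a list of rows, each a list of 5 numbers: the opening, from -1 (shut) to 1 (fully open), then the shift along the tool's x, y, z as a fraction of full scale, then the turn about the tool's z as a fraction of full scale. A call has 1 to 12 rows; each row shifts and turns the commanded pose from where the row before left it, along the tool's axes as they then stand; what a row does not reach is not made up. Full scale, the value 1, is 0.075 m for a shift and 180 degrees for a turn. A row lasts 1/8 s, in which the tool goes at most 62.5 mm and 10.7 degrees, less where a joint would pass 70% of its speed; a pose out of reach is approached as far as the arm can. A call with a number of a shift or a turn outside -1 to 1 is refused whole. A call with a gripper value outside its range is refused whole. The fingers move at their own pace and stop on an object; "newtons" is the grip in N (left out, the last holds). Time passes only in rows, so rows that do not move let the fingers close. It gives the time, the measured TCP pose, the force, the opening and the grip force at its end, in the units of the state.
- sense(): the state, without advancing time (a new reading comes with each control period).
- camera(name): name is "scene" or "side" or "wrist"; returns a dict with "image" (480x640x3 uint8, red, green, blue), "K" (3x3 intrinsics, pixels), "xyz" and "attitude" of the camera in the world. Camera axes: x right, y down, z forward; pixel columns grow to the right and rows downward; lengths in m; the calibration is good to about 2 mm. A picture is of the moment at which its call begins. There is no depth.
- sign_off(): hands the job in; it is judged then, once.
The state is a dict: "t": time; "joints": joint angles; "dq": joint speeds; "joint_torque": joint torques, N m; "tcp_pos": TCP position; "tcp_rot": TCP orientation; "force": force on the tool from outside, world axes, zero at the start; "moment": the same for the moment, N m; "finger_gap": finger opening in m; "finger_force": force on a finger pad.
Only numpy, scipy, OpenCV 4.12 (cv2) and the standard library are available. Lean on these libraries where they do the work, as an engineer would, in place of code of your own. Each camera call takes 0.05 s, during which the arm holds its last target. There are 200 camera calls.

## Working session

There is one attempt and no reset: what is moved stays moved. The work goes in short steps, Python scripts to look and compute and a tool call to move; the robot and the scene stay as the last step left them, time stands still between calls to the robot, and variables do not carry over. Pictures are saved under pics/ and viewed, at most 10 in all, crops included, and the job is handed in when it is done.

Besides the shell and the picture viewer there is one more tool, called after "Call:" as a command line: name --pt "numbers of a row" for each row, then --argument value for the rest. jog_arm: Moves the arm, as the interface text tells. Shift numbers are shares of 0.075 m and turn numbers shares of 180 degrees, none past 1 either way. Its arguments: {"type":"object","properties":{"increments":{"type":"array"},"newtons":{"type":"number"}},"required":["increments"]}

```bash
mkdir -p pics; cat > h.py <<'E'
import numpy as np, cv2
from scipy.spatial.transform import Rotation as R
from plant import sense, camera, sign_off, grasp_offset
def rot(q): return R.from_quat([q[1],q[2],q[3],q[0]]).as_matrix()
def ray(c,uv):
    A=np.array(c["attitude"]); A=rot(A) if A.shape==(4,) else A
    return np.array(c["xyz"]), A@np.linalg.inv(c["K"])@np.array([uv[0],uv[1],1.])
def plane(c,uv,z):
    o,d=ray(c,uv); return o+d*(z-o[2])/d[2]
def proj(c,p):
    A=np.array(c["attitude"]); A=rot(A) if A.shape==(4,) else A
    q=np.array(c["K"])@(A.T@(np.array(p)-c["xyz"])); return q[:2]/q[2]
def save(c,n): cv2.imwrite(f"pics/{n}.png",c["image"][:,:,::-1])
E
python3 - <<'E'
from h import *
import pickle
cs={n:camera(n) for n in("scene","side","wrist")}
pickle.dump(cs,open("c0.pkl","wb"))
for n,c in cs.items(): save(c,n+"0"); print(n,c["xyz"],c["attitude"],c["K"][0])
s=sense(); print(s["t"],s["tcp_pos"],s["tcp_rot"],s["finger_gap"],s["force"])
E
```

```text
scene [ 0.97769333 -0.34281866  0.90064224] [-0.30625867  0.89277688  0.31249552 -0.10724561] [492.00827133   0.         321.57037455]
side [0.97201445 0.61977991 0.76775327] [-0.12552234  0.30994419  0.87840321 -0.34144772] [456.51080652   0.         318.55250977]
wrist [ 0.31275145 -0.48919891  0.38359289] [ 0.11857777  0.83186915 -0.53659102 -0.07747965] [338.84943448   0.         315.40511456]
0.15 [ 0.23678609 -0.52331642  0.20457826] [-8.58406814e-04  9.77532414e-01  2.10783392e-01 -6.32991233e-05] 0.09380058122992825 [-0.18580821  0.54744122 -0.55481021]
```

View pics/scene0.png

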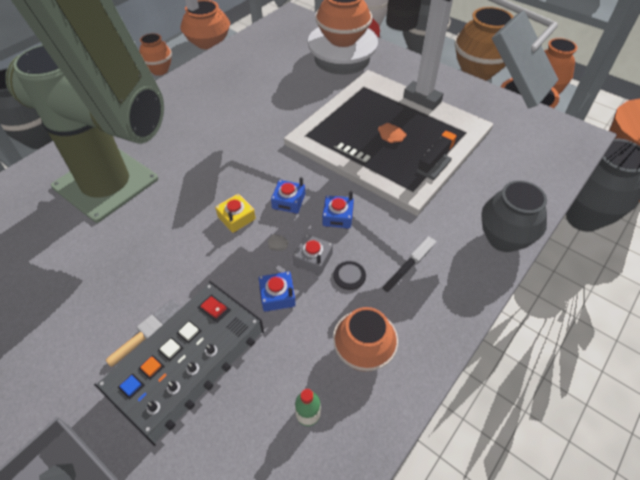

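View pics/side0.png

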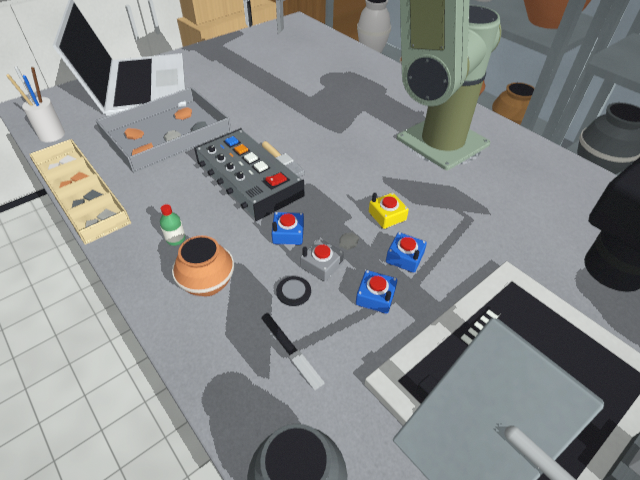

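Scene view: red rocker (213,307), white keys (189,331) and (171,348), orange key (150,367), blue key (130,386). The box-shaped candidates are blue (289,193), (338,210) and (276,290), yellow (235,211), and grey (313,250). Only the grey one, at (322,255) in the side view, has the colours described. I'll measure next and confirm the box in a crop.

```bash
cat > m.py <<'E'
from h import *
import pickle
cs=pickle.load(open("c0.pkl","rb"))
seeds={"scene":dict(rock=(213,307),orange=(150,367),blue=(130,386),w1=(189,331),w2=(171,348),btn=(313,248)),
"side":dict(rock=(277,180),orange=(241,149),blue=(231,141),w1=(261,166),w2=(251,157),btn=(322,253))}
hz=dict(rock=.062,orange=.063,blue=.063,w1=.063,w2=.063,btn=.054)
uv={}
for n,c in cs.items():
    if n=="wrist": continue
    hsv=cv2.cvtColor(c["image"],cv2.COLOR_RGB2HSV).astype(int); H,S,V=hsv[...,0],hsv[...,1],hsv[...,2]
    M=dict(rock=((H<6)|(H>172))&(S>150)&(V>90),orange=(H>6)&(H<20)&(S>150)&(V>120),blue=(H>100)&(H<125)&(S>150)&(V>90),w1=(S<40)&(V>185))
    M["w2"]=M["w1"];M["btn"]=M["rock"]
    for k,s in seeds[n].items():
        num,lab,st,ce=cv2.connectedComponentsWithStats(M[k].astype(np.uint8))
        d=np.hypot(*(ce[1:]-s).T)+100*(st[1:,4]<15); i=d.argmin()+1
        uv[n,k]=ce[i]; print(n,k,ce[i].round(1),st[i,4],plane(c,ce[i],hz[k]).round(4))
for k in hz:
    (o1,d1),(o2,d2)=[ray(cs[n],uv[n,k]) for n in("scene","side")]
    t=np.linalg.lstsq(np.c_[d1,-d2],o2-o1,rcond=None)[0]
    print(k,((o1+d1*t[0]+o2+d2*t[1])/2).round(4),np.linalg.norm(o1+d1*t[0]-o2-d2*t[1]).round(4))
a=cv2.resize(cs["scene"]["image"][170:320,200:360],None,fx=2.5,fy=2.5,interpolation=cv2.INTER_CUBIC)
b=cv2.resize(cs["side"]["image"][130:280,190:350],None,fx=2.5,fy=2.5,interpolation=cv2.INTER_CUBIC)
cv2.imwrite("pics/crop.png",np.hstack([a,b])[:,:,::-1])
E
python3 m.py
```

```text
scene rock [212.7 306.4] 269 [ 0.5105 -0.0975  0.062 ]
scene orange [150.5 365.9] 232 [ 0.5128 -0.2524  0.063 ]
scene blue [130.1 385.2] 250 [ 0.513  -0.2976  0.063 ]
scene w1 [188.  330.1] 165 [ 0.5119 -0.1623  0.063 ]
scene w2 [169.5 347.4] 176 [ 0.5118 -0.2074  0.063 ]
scene btn [312.4 246.6] 128 [0.5662 0.141  0.054 ]
side rock [276.1 179. ] 166 [ 0.5116 -0.0988  0.062 ]
side orange [240.9 148.8] 85 [ 0.5131 -0.2519  0.063 ]
side blue [231.5 140.8] 86 [ 0.5134 -0.2966  0.063 ]
side w1 [260.6 165.7] 91 [ 0.5127 -0.1629  0.063 ]
side w2 [250.7 157. ] 85 [ 0.5123 -0.2075  0.063 ]
side btn [322.  251.1] 167 [0.5667 0.1419 0.054 ]
rock [ 0.5117 -0.0979  0.0631] 0.001
orange [ 0.5128 -0.2524  0.0627] 0.0002
blue [ 0.5128 -0.2976  0.0623] 0.0003
w1 [ 0.5126 -0.1625  0.0635] 0.0007
w2 [ 0.5121 -0.2075  0.0631] 0.0004
btn [0.5661 0.1414 0.0532] 0.0004
```

View pics/crop.png

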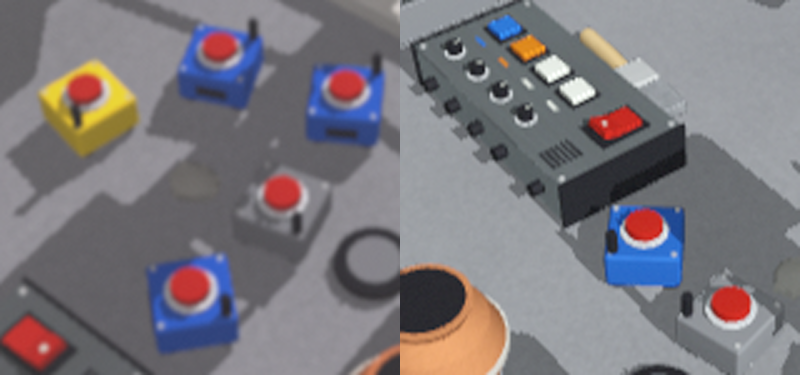

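The crop confirms it: the grey box with the red button is at scene (313,248) and side (322,251), and its aerial is toward the console's far side. The white dot on the rocker is at scene (217,309) and side (272,179). The triangulated heights agree with the ones given to within 1 mm.

```bash
python3 - <<'E'
from h import *
import pickle
cs=pickle.load(open("c0.pkl","rb"))
print("dot",plane(cs["scene"],(217.2,309.2),.067),plane(cs["side"],(272,179.2),.067))
print("board",[plane(cs["scene"],p,.025).round(3) for p in((287,138),(415,207),(372,73),(492,125))])
print("pot",plane(cs["scene"],(367,325),.11),"yaw tool",rot(sense()["tcp_rot"])[:,0])
t=np.array([.5265,-.0975,.10]);s=sense();Rm=rot(s["tcp_rot"])
print("shift in tool now /0.075",(Rm.T@(t-s["tcp_pos"]))/.075)
E
```

```text
dot [ 0.52451022 -0.09777313  0.067     ] [ 0.52288823 -0.09913967  0.067     ]
board [array([0.269, 0.397, 0.025]), array([0.668, 0.4  , 0.025]), array([0.276, 0.783, 0.025]), array([0.674, 0.788, 0.025])]
pot [0.78079468 0.03421345 0.11      ] yaw tool [9.11140715e-01 4.12095305e-01 2.38121911e-04]
shift in tool now /0.075 [ 5.85896244 -3.57880105  1.40187566]
```

Call:
jog_arm --pt "-1 0 0 0 0.045" --pt "-1 0 0 0 0.045" --pt "-1 0 0 0 0.045" --pt "-1 0.43 -0.63 0.08 0" --pt "-1 0.43 -0.63 0.08 0" --pt "-1 0.43 -0.63 0.08 0" --pt "-1 0.43 -0.63 0.08 0" --pt "-1 0.43 -0.63 0.08 0" --pt "-1 0.43 -0.63 0.08 0" --pt "-1 0.43 -0.63 0.08 0" --pt "-1 0.43 -0.63 0.08 0" --pt "-1 0 0 0 0" --newtons 20

```text
t: 1.65
tcp_pos: [0.4955, -0.1422, 0.1566]
tcp_rot: [-0.001, 1.0, 0.003, -0.001]
force: [-1.0, -0.4, -0.8]
finger_gap: 0.0005
finger_force: 0.0
```

Call:
jog_arm --pt "-1 0.2 -0.3 0.3 0" --pt "-1 0.2 -0.29 0.35 0" --pt "-1 0 0 0.3 0" --pt "-1 0 0 0 0" --pt "-1 0 0 0 0"

```text
t: 2.28
tcp_pos: [0.5249, -0.1026, 0.087]
tcp_rot: [0.0, 1.0, -0.0, 0.0]
force: [0.8, -0.3, 0.3]
finger_gap: 0.0005
finger_force: 0.0
```

```bash
python3 - <<'E'
from h import *
a,b=camera("side"),camera("wrist"); s=sense(); print(s["t"],s["tcp_pos"],s["force"])
x=cv2.resize(a["image"][90:240,190:350],(640,600)[:2],interpolation=cv2.INTER_CUBIC)[:, :]
im=np.hstack([cv2.resize(a["image"][90:240,190:350],(400,375)),cv2.resize(b["image"],(400,375))])
cv2.imwrite("pics/p1.png",im[:,:,::-1])
E
```

```text
2.375 [ 0.52552206 -0.10256601  0.08764029] [-0.18955298 -0.17876307  0.59878969]
```

View pics/p1.png

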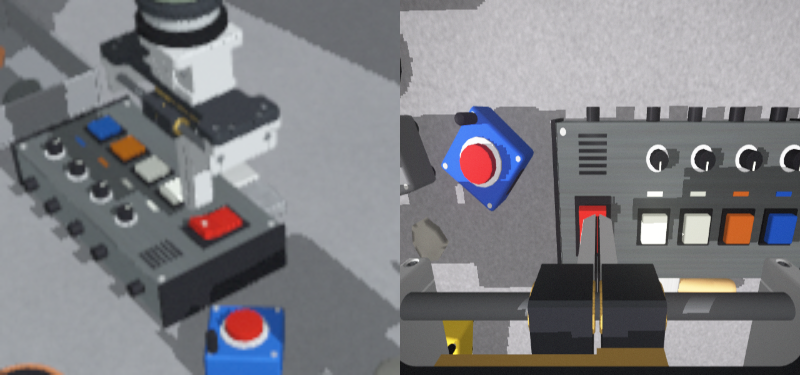

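Wrist view: the closed fingertips are over the far half of the red rocker, about 4 mm to the right of its centre. I'll correct that and press in small steps.

Call:
jog_arm --pt "-1 0 -0.06 0.1 0" --pt "-1 0 0 0.1 0" --pt "-1 0 0 0.06 0" --pt "-1 0 0 0.05 0" --pt "-1 0 0 0.03 0" --pt "-1 0 0 0 0"

```text
t: 3.12
tcp_pos: [0.5265, -0.097, 0.0619]
tcp_rot: [0.0, 1.0, 0.0, 0.002]
force: [2.0, 2.3, 6.5]
finger_gap: 0.0007
finger_force: 2.9
```

Call:
jog_arm --pt "-1 0 0 0.025 0" --pt "-1 0 0 0 0" --pt "-1 0 0 0 0"

```text
t: 3.5
tcp_pos: [0.5266, -0.0971, 0.0617]
tcp_rot: [0.0, 1.0, 0.0, 0.002]
force: [-1.7, 3.2, 14.1]
finger_gap: 0.0002
finger_force: 7.5
```

Call:
jog_arm --pt "-1 0 0 -0.3 0" --pt "-1 0 0 -0.3 0" --pt "-1 -0.06 0.52 0 0" --pt "-1 -0.06 0.52 0 0" --pt "-1 -0.06 0.52 0 0" --pt "-1 0 0.52 0 0" --pt "-1 0 0 0 0" --pt "-1 0 0 0 0"

```text
t: 4.5
tcp_pos: [0.5102, -0.252, 0.1029]
tcp_rot: [-0.001, 1.0, 0.0, -0.001]
force: [0.7, 0.0, -1.3]
finger_gap: 0.0004
finger_force: 0.0
```

```bash
python3 - <<'E'
from h import *
a,b=camera("side"),camera("wrist"); s=sense(); print(s["t"],s["tcp_pos"],s["force"])
im=np.hstack([cv2.resize(a["image"][90:240,190:350],(400,375)),cv2.resize(b["image"],(400,375))])
cv2.imwrite("pics/p2.png",im[:,:,::-1])
E
```

```text
4.6 [ 0.5107251  -0.25149825  0.10321647] [ 0.47719887 -0.64838746  0.53419205]
```

View pics/p2.png

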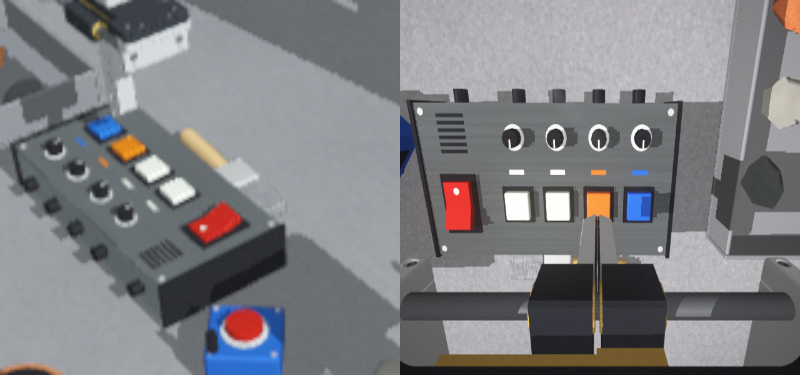

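The near half of the rocker now stands up, so it is on. The fingertips are over the orange key at wrist view (598,205). Pressing it now.

Call:
jog_arm --pt "-1 0.025 0.012 0.2 0" --pt "-1 0 0 0.2 0" --pt "-1 0 0 0.1 0" --pt "-1 0 0 0.05 0" --pt "-1 0 0 0.05 0" --pt "-1 0 0 0.03 0" --pt "-1 0 0 0 0" --pt "-1 0 0 0 0"

```text
t: 5.6
tcp_pos: [0.513, -0.2537, 0.0582]
tcp_rot: [-0.0, 1.0, 0.0, -0.0]
force: [-5.2, 2.8, 9.8]
finger_gap: 0.0004
finger_force: 4.8
```

Call:
jog_arm --pt "-1 0 0 0.02 0" --pt "-1 0 0 0.02 0" --pt "-1 0 0 0 0" --pt "-1 0 0 0 0"

```text
t: 6.1
tcp_pos: [0.5132, -0.2537, 0.058]
tcp_rot: [-0.0, 1.0, 0.001, -0.0]
force: [-9.3, 6.6, 24.5]
finger_gap: 0.0005
finger_force: 12.1
```

Call:
jog_arm --pt "-1 0 0 -0.4 0" --pt "-1 0 0 -0.48 0" --pt "-1 0.09 -0.66 0 0" --pt "-1 0.09 -0.66 0 0" --pt "-1 0.09 -0.66 0 0" --pt "-1 0.09 -0.66 0 0" --pt "-1 0.09 -0.66 0 0" --pt "-1 0.09 -0.66 0 0" --pt "-1 0.09 -0.66 0 0" --pt "-1 0.08 -0.65 0 0" --pt "-1 0 0 0 0" --pt "-1 0 0 0 0"

```text
t: 7.6
tcp_pos: [0.5664, 0.1411, 0.1196]
tcp_rot: [0.0, 1.0, 0.001, 0.0]
force: [-0.2, -0.8, 0.2]
finger_gap: 0.0006
finger_force: 0.0
```

```bash
python3 - <<'E'
from h import *
a,b=camera("side"),camera("wrist"); s=sense(); print(s["t"],s["tcp_pos"],s["force"])
im=np.hstack([cv2.resize(a["image"][120:300,190:382],(400,375)),cv2.resize(b["image"],(400,375))])
cv2.imwrite("pics/p3.png",im[:,:,::-1])
E
```

```text
7.7 [0.56626678 0.14016647 0.11955468] [-0.1972007   0.36093237 -0.24644812]
```

View pics/p3.png

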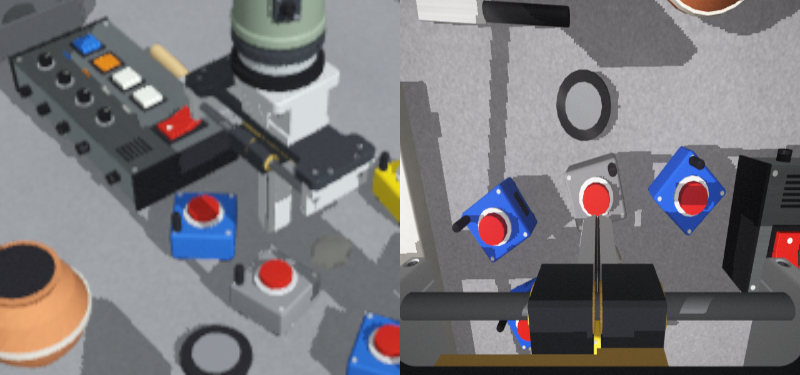

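The orange key now sits lower than its white neighbours and the rocker is on. The fingertips line up with the grey box's red button at wrist view (596,198). Next I press it and hold.

Call:
jog_arm --pt "-1 0 0 0.35 0" --pt "-1 0 0 0.35 0" --pt "-1 0 0 0.1 0" --pt "-1 0 0 0.06 0" --pt "-1 0 0 0.06 0" --pt "-1 0 0 0.04 0" --pt "-1 0 0 0.02 0" --pt "-1 0 0 0 0" --pt "-1 0 0 0 0"

```text
t: 8.82
tcp_pos: [0.5671, 0.1409, 0.0482]
tcp_rot: [0.001, 1.0, 0.001, 0.001]
force: [-2.7, -3.1, 9.1]
finger_gap: 0.0003
finger_force: 4.5
```

Call:
jog_arm --pt "-1 0 0 0.01 0" --pt "-1 0 0 0 0" --pt "-1 0 0 0 0" --pt "-1 0 0 0 0" --pt "-1 0 0 0 0" --pt "-1 0 0 0 0" --pt "-1 0 0 0 0" --pt "-1 0 0 0 0" --pt "-1 0 0 0 0" --pt "-1 0 0 0 0" --pt "-1 0 0 0 0" --pt "-1 0 0 0 0"

```text
t: 10.32
tcp_pos: [0.5671, 0.1409, 0.0481]
tcp_rot: [0.001, 1.0, 0.001, 0.001]
force: [-4.4, -3.5, 12.6]
finger_gap: 0.0002
finger_force: 6.2
```

Call:
jog_arm --pt "-1 0 0 -0.1 0" --pt "-1 0 0 -0.2 0" --pt "-1 0 0 -0.5 0" --pt "-1 0 0 -0.5 0" --pt "-1 0 0 -0.5 0" --pt "-1 -0.5 0 -0.3 0" --pt "-1 -0.5 0 0 0" --pt "-1 -0.5 0 0 0" --pt "-1 0 0 0 0" --pt "-1 0 0 0 0"

```text
t: 11.58
tcp_pos: [0.4545, 0.1416, 0.2036]
tcp_rot: [-0.0, 1.0, 0.0, 0.001]
force: [0.8, 0.4, 0.1]
finger_gap: 0.0005
finger_force: 0.0
```

```bash
python3 - <<'E'
from h import *
a,b=camera("side"),camera("scene"); s=sense(); print(s["t"],s["tcp_pos"],s["force"])
im=np.hstack([cv2.resize(a["image"][120:300,190:382],(400,375)),cv2.resize(b["image"][170:410,90:346],(400,375))])
cv2.imwrite("pics/p4.png",im[:,:,::-1])
import pickle;pickle.dump(dict(side=a,scene=b,wrist=0),open("c1.pkl","wb"))
E
sed 's/c0.pkl/c1.pkl/;/^a=/,$d' m.py | python3 -
```

```text
11.675 [0.45479746 0.14144743 0.2032875 ] [-0.2686565  -0.46745156 -0.37992503]
side rock [276.1 178.8] 178 [ 0.5113 -0.0994  0.062 ]
side orange [241.  149.6] 73 [ 0.5147 -0.249   0.063 ]
side blue [231.4 140.8] 85 [ 0.5136 -0.2971  0.063 ]
side w1 [260.6 165.7] 91 [ 0.5127 -0.1629  0.063 ]
side w2 [250.7 157. ] 85 [ 0.5123 -0.2075  0.063 ]
side btn [322.  251.1] 167 [0.5667 0.1419 0.054 ]
scene rock [213.4 307. ] 288 [ 0.5125 -0.0976  0.062 ]
scene orange [150.9 366.7] 227 [ 0.5145 -0.2529  0.063 ]
scene blue [130.1 385.3] 247 [ 0.5132 -0.2977  0.063 ]
scene w1 [188.  330.2] 167 [ 0.512  -0.1623  0.063 ]
scene w2 [169.5 347.5] 180 [ 0.5119 -0.2075  0.063 ]
scene btn [312.4 246.6] 128 [0.5662 0.141  0.054 ]
rock [ 0.5127 -0.0979  0.0633] 0.0009
orange [ 0.5129 -0.2526  0.0601] 0.0001
blue [ 0.5131 -0.2977  0.0626] 0.0003
w1 [ 0.5126 -0.1625  0.0635] 0.0006
w2 [ 0.5121 -0.2076  0.063 ] 0.0003
btn [0.5661 0.1414 0.0532] 0.0004
```

View pics/p4.png

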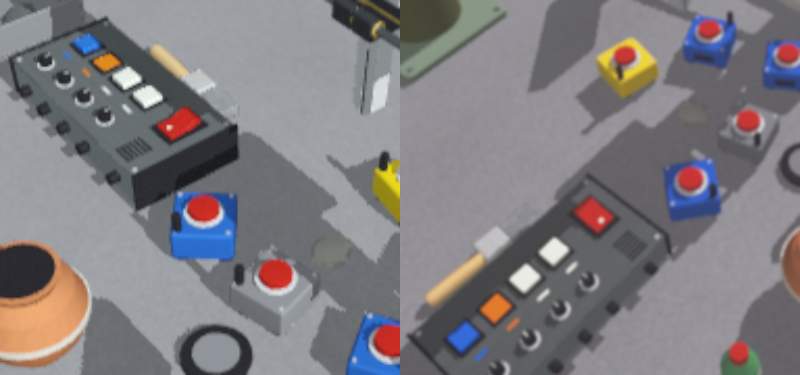

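```bash
python3 - <<'E'
from h import *
import pickle
for n in("scene","side"):
    cs=pickle.load(open("c1.pkl","rb"))[n]
    print(n,proj(cs,[.5128,-.2524,.058])-proj(cs,[.5128,-.2524,.063]))
E
```

```text
scene [0.76196024 1.13368086]
side [0.22569237 1.60112276]
```

Force and height both show the orange key hit its stop: at z = 0.058 the force rose from 10 to 24 N with almost no movement. The release box is within 0.1 mm of where it was, its button is back up, and the other keys haven't moved. Handing in.

```bash
python3 -c "
from plant import sign_off
print(sign_off())"
```

```text
the job is handed in; nothing more can be done
None
```

The job is handed in: mains rocker on, orange raking key latched down, and the grey box's red release held for about 1.5 s and back up, in that order, with no sign of anything else disturbed (about 12 s used; no verdict was returned).

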